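# Seat the lid of the red jar at a guarded cap press

### The job

Reach down through the guard window of the press station that holds the red jar and press its lever all the way down with the fingertips, without touching the guard frame, then draw back out clear. Leave the other station's lever alone, and do not lift or disturb the jars or anything else on the table.

Things in the scene. Friction and masses are not known exactly. Their poses are not given: they have to be found in the camera images.
- press: grey two-station bench cap press, fixed. Origin on the table midway between the guard windows; x points from windows to jars, y to the left station, z up. Base plate 15 mm thick, x -70 to +240, y +-135 mm. Stations at y = +57.5 (left) and -57.5 mm (right): window and lever at x = 0, jar and ram at x = +190 mm. Grey column and ram arms at x +85 to +215 mm, up to 148 mm high, lower than the guard frame
- guard: the guard frame, fixed on the press: a flat yellow frame with two square windows, 125 x 240 mm, top 156 mm above the table, with clear panels below it at the front and both sides down to the base plate. Same origin and axes as the press. Must not be touched
- window_left (a point): centre of the 85 x 85 mm opening of the left (+y) guard window, level with the top of the 6 mm thick yellow frame (156 mm above the table). The frame bars round the opening are 20 mm wide (30 mm between the two windows). Axes parallel to the press
- window_right (a point): centre of the 85 x 85 mm opening of the right (-y) guard window, level with the top of the 6 mm thick yellow frame (156 mm above the table). The frame bars round the opening are 20 mm wide (30 mm between the two windows). Axes parallel to the press
- paddle_left (a point): centre of the top face of the red square paddle (36 x 36 x 10 mm) on the end of the left lever, in the middle of the left window seen from above; up it lies 14 mm below the frame's top (about 142 mm above the table), fully down 42 mm below it (114 mm above the table); it stays within 2 mm of the window's centre seen from above; its face leans 0.14 rad either way
- paddle_right (a point): centre of the top face of the red square paddle (36 x 36 x 10 mm) on the end of the right lever, in the middle of the right window seen from above; up it lies 14 mm below the frame's top (about 142 mm above the table), fully down 42 mm below it (114 mm above the table); it stays within 2 mm of the window's centre seen from above; its face leans 0.14 rad either way
- lever_left (a joint): angle of the left lever in rad: 0 fully up, grows as the paddle is pressed down, 0.28 at its bottom stop; starts at 0 to 0.05. Needs about 4 N on the paddle, no spring: it stays where it is left (pivot 100 mm beyond the paddle, on the +x side)
- lever_right (a joint): angle of the right lever in rad: 0 fully up, grows as the paddle is pressed down, 0.28 at its bottom stop; starts at 0 to 0.05. Needs about 4 N on the paddle, no spring: it stays where it is left (pivot 100 mm beyond the paddle, on the +x side)
- jar_red: red jar with red lid, diameter 62 mm, height 80 mm, standing under the ram of one station on the 15 mm base plate (left or right, it varies); origin at the centre of its underside
- jar_green: green jar with green lid, same size, under the ram of the other station; origin at the centre of its underside
- sauce_bottle: amber bottle, diameter 48 mm, 150 mm tall, loose on the table to the left of the press; origin under its centre
- mustard_jar: yellow jar with white lid, diameter 62 mm, 80 mm tall, loose on the table to the right of the press; origin under its centre
- spice_bowl: white bowl, diameter 90 mm, 40 mm tall, loose, right of the press; origin under its centre
- spare_lid: black jar lid, diameter 62 mm, 12 mm tall, loose on the table left of the press; origin under its centre
- spoon: white spoon 160 mm long, lying loose on the table left of the jars, along the press; origin under its middle

How it is judged (in metres and radians):
At the end, for the whole second after the job is handed in: the lever of the red jar's station is pressed down past 0.25 of its 0.28 rad, the other lever is still up (below 0.10 rad), both jars stand upright in their places and nothing else has moved by 20 mm (((y of jar_red in the frame of press above 0 m and value of joint lever_left above 0.25 rad and value of joint lever_right below 0.1 rad) or (not (y of jar_red in the frame of press above 0 m) and value of joint lever_right above 0.25 rad and value of joint lever_left below 0.1 rad)) and distance of each of jar_red, jar_green, sauce_bottle, mustard_jar, spice_bowl, spare_lid, spoon from where it was at the start of the episode below 0.02 m and angle between each of jar_red, jar_green's own z axis and vertical below 0.1 rad); the robot touches nothing.
It fails at once if the guard frame or its panels are touched (over 0.5 N) (contact force between guard and anything else above 0.5 N).
It fails at once if the other station's lever is pressed (past 0.10 rad) ((y of jar_red in the frame of press above 0 m and value of joint lever_right above 0.1 rad) or (not (y of jar_red in the frame of press above 0 m) and value of joint lever_left above 0.1 rad)).
It fails at once if a jar in the press is lifted or shifted by 20 mm (distance of any of jar_red, jar_green from where it was at the start of the episode above 0.02 m).
It fails at once if another loose thing is lifted or shifted by 20 mm (distance of any of sauce_bottle, mustard_jar, spice_bowl, spare_lid, spoon from where it was at the start of the episode above 0.02 m).
It also fails if it takes over 32 s, if anything falls off the work surface, if the arm or the gripper's body presses on something with over 40 N, if the wrist force passes 120 N, or if a joint passes its speed limit or range.

### The arm

A 6-joint arm with a two-finger parallel gripper is mounted at the origin on the work surface. World frame = base frame: x ahead of the robot, y to its left, z up, the work surface at z = 0. Lengths are in mm, angles in rad, forces in N, time in s.
With the tool pointing down it reaches from about 275 to 825 mm from the base axis. Payload 4.9 kg.
Tool frame: the origin (TCP) lies between the finger pads; the fingertips stand 11 mm ahead of it and the grasp point (between the pads) lies 8 mm behind it; x points along the fingers, y is the direction in which the jaws open and shut, and the axes are right-handed (so a half turn about x gives the same grasp; the last joint's range is limited). The gripper opens to 85 mm and grips with 20 to 120 N. Pads are 22 mm wide; open, the fingers measure 114 mm over their backs; the gripper's body (76 mm by 85 mm) begins 54 mm behind the grasp point. The pads swing forward as they close: fully open they stand 13 mm farther back than shut.
Start: joints at [1.1, 0.326, -0.193, 1.052, 0, 1.437], TCP at [181.753, 519.119, 242.281] pointing down, gripper open.
Joint ranges: [-2.65, 2.65], [-0.97, 1.79], [-1.3, 1.35], [-1.93, 2.1], [-1.47, 1.37], [-3.14, 3.14]. Speed limits (rad/s): [2.57, 2.57, 3.14, 3.14, 3.14, 3.14].

### API

Orientations are given as a unit quaternion [x, y, z, w].
In Python, from cell import state, get_image, calibration, sign_off gives the robot as it stands. The module is installed in compiled form; this text tells all that it offers.
- The arm moves only by the tool apply_moves, never from a script. Its argument "motion" is a list of rows, each a list of 7 numbers: the shift along the tool's x, y, z in m, then the turn, a rotation vector about the tool's x, y, z in degrees, then the finger opening in m, from 0 to 0.0854. A call has 1 to 20 rows; each row is the pose to reach, as a shift and turn from the pose measured when the call began, along the tool's axes at that moment; what a row does not reach only later rows make up. A row lasts 1/10 s, in which the tool goes at most 50 mm and 8.59 degrees, less where a joint would pass 70% of its speed; a pose out of reach is approached as far as the arm can. A call with a gripper value outside its range is refused whole. The fingers move at their own pace and stop on an object; "newtons" is the grip in N (left out, the last holds). Time passes only in rows, so rows that repeat a pose let the fingers close. It gives the time, the measured TCP pose, the force and the opening at its end, in the units of the state.
- state(): the state, without advancing time (a new reading comes with each control period).
- get_image(name): name is "side" or "top" or "wrist"; returns (picture, depth): 400x640x3 uint8, blue, green, red; 400x640 float32, mm along the optical axis (not along the pixel's ray), 0 where there is no reading.
- calibration(name): a dict with "fov_y" (degrees; the focal length in pixels is half the picture's height over the tangent of half this angle, whatever the lens; pixels are square), "cx", "cy" (the principal point, pixels), "R" (3x3) and "t" (3): a world point X has camera coordinates R X + t; the wrist camera has in their place "T_tool_cam" (4x4, takes a point from camera to tool coordinates, whose origin is the TCP and whose axes are the tool frame's). Camera axes: x right, y down, z forward; pixel columns grow to the right and rows downward; lengths in mm; the calibration is good to about 2 mm. The wrist camera is an equidistant fisheye: a pixel r from the principal point sees the ray r / f radians off the axis. A picture is of the moment at which its call begins: read the wrist's pose just before it. calibration takes no time and is no camera call.
- sign_off(): hands the job in, once; it reports no verdict.
The state is a dict: "time": time; "q": joint angles; "qvel": joint speeds; "tau": joint torques, N m; "ee_pos": TCP position; "tcp_rot": TCP orientation; "wrist_force": force on the tool from outside, world axes, zero at the start; "moment": the same for the moment, N m; "grip_width": opening from 0.0 (shut) to 1.0 (fully open).
Only numpy, scipy, OpenCV 4.12 (cv2) and the standard library are available. Lean on these libraries where they do the work, as an engineer would, in place of code of your own. Each camera call takes 0.05 s, during which the arm holds its last target. There are 200 camera calls.

## Working session

There is one attempt and no reset: what is moved stays moved. The work goes in short steps, Python scripts to look and compute and a tool call to move; the robot and the scene stay as the last step left them, time stands still between calls to the robot, and variables do not carry over. Pictures are saved under pics/ and viewed, about 8 in all and at most 12, crops included, and the job is handed in when it is done.

Besides the shell and the picture viewer there is one more tool, called after "Emit:" in YAML: its name, and indented under it one key for each argument. apply_moves: Moves the arm, as the interface text tells. Its arguments: {"type":"object","properties":{"motion":{"type":"array","items":{"type":"array","items":{"type":"number"}}},"newtons":{"type":"number"}},"required":["motion"]}

```bash
mkdir -p pics; python3 - <<'E'
from cell import *
import cv2,numpy as np
s=state();print(s)
for n in("top","side"):
    c=calibration(n);print(n,c)
    im,d=get_image(n);cv2.imwrite(f"pics/{n}0.png",im);np.save(f"pics/{n}0.npy",d)
print(calibration("wrist"))
E
```

```text
{'time': 0.0, 'q': array([ 1.09978554e+00,  3.26971044e-01, -1.93592591e-01,  1.05198714e+00,
        2.61138118e-05,  1.43658215e+00]), 'qvel': array([ 0.00098565, -0.0005384 ,  0.00079013, -0.00027671,  0.00021813,
        0.0006956 ]), 'tau': array([-7.12910196e-05, -4.43402088e+01,  2.62436682e+01,  1.56404515e-02,
       -1.81196706e-04, -3.30122980e-06]), 'ee_pos': array([181.48748456, 518.59758304, 241.48371761]), 'tcp_rot': array([ 0.1179242 ,  0.69729779, -0.11910291,  0.69691045]), 'wrist_force': array([0.73322489, 0.2525202 , 0.0767881 ]), 'moment': array([-0.03005127, -0.01397457, -0.0426093 ]), 'grip_width': 1.0009146519496097}
top {'fov_y': 43.739454636521444, 'cx': 317.38393332685007, 'cy': 198.00392189905347, 'R': array([[-0.02425886, -0.99962863,  0.01241382],
       [-0.9982421 ,  0.02354979, -0.05438862],
       [ 0.05407608, -0.0137114 , -0.99844267]]), 't': array([  49.35023691,  590.56691525, 1516.23720132])}
side {'fov_y': 46.362567693766835, 'cx': 313.28938883334234, 'cy': 199.39352754982426, 'R': array([[ 0.99522434, -0.09603481,  0.01748795],
       [-0.05673431, -0.71486317, -0.69695902],
       [ 0.07943382,  0.69263841, -0.71689769]]), 't': array([-560.60277295,  173.56894062, 1070.44791768])}
{'fov_y': 65.70646984690485, 'cx': 315.4127020020373, 'cy': 203.0092040706656, 'T_tool_cam': array([[ 4.33929407e-04, -3.19018607e-01,  9.47748353e-01,
        -1.30752847e+02],
       [ 9.99999905e-01,  1.79864227e-04, -3.97309402e-04,
         4.47565878e-01],
       [-4.37169333e-05,  9.47748435e-01,  3.19018655e-01,
        -8.11928083e+01],
       [ 0.00000000e+00,  0.00000000e+00,  0.00000000e+00,
         1.00000000e+00]])}
```

View pics/top0.png

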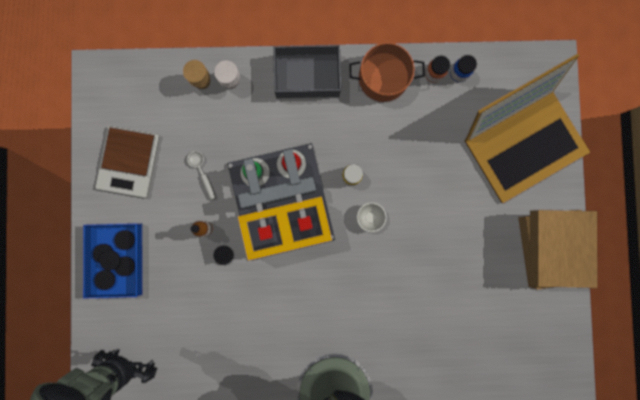

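View pics/side0.png

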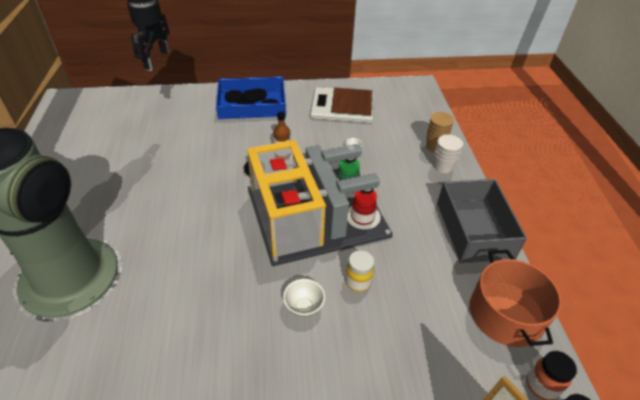

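The red jar (292,163) is in the right-hand station; its paddle is at (305,223) in the top view. The side view agrees. Next I measure the frame and the paddles.

```bash
cat > h.py <<'E'
from cell import *
import cv2,numpy as np
from scipy.spatial.transform import Rotation as Ro
def ray(n,uv,z):
    c=calibration(n);f=200/np.tan(np.radians(c["fov_y"]/2))
    uv=np.atleast_2d(uv).astype(float)
    d=np.c_[(uv[:,0]-c["cx"])/f,(uv[:,1]-c["cy"])/f,np.ones(len(uv))]@c["R"]
    o=-c["R"].T@c["t"]
    return o+d*((z-o[2])/d[:,2])[:,None]
def rect(P):
    r=cv2.minAreaRect(P[:,:2].astype(np.float32));return r
E
python3 - <<'E'
from h import *
for n,box in(("top",(225,185,345,270)),("side",(240,130,335,260))):
    im=cv2.imread(f"pics/{n}0.png");x0,y0,x1,y1=box
    hsv=cv2.cvtColor(im,cv2.COLOR_BGR2HSV)
    m=cv2.inRange(hsv,(18,130,90),(32,255,255));k=np.zeros_like(m);k[y0:y1,x0:x1]=m[y0:y1,x0:x1]
    cs,h=cv2.findContours(k,cv2.RETR_CCOMP,cv2.CHAIN_APPROX_NONE)
    for c,hh in zip(cs,h[0]):
        if cv2.contourArea(c)>300:
            r=rect(ray(n,c[:,0],156));print(n,"hole" if hh[3]>=0 else "outer",np.round(r[0],1),np.round(r[1],1),round(r[2],2))
    rm=cv2.inRange(hsv,(0,170,90),(6,255,255))|cv2.inRange(hsv,(174,170,90),(180,255,255))
    q,l,st,ce=cv2.connectedComponentsWithStats(rm)
    for i in range(1,q):
        u,v=ce[i]
        if 220<u<400 and 130<v<260 and st[i,4]>30: print(n,"red",np.round(ce[i],1),st[i,4],"z142:",ray(n,ce[i],142).round(1))
d=np.load("pics/top0.npy");print("depth",[d[v,u] for u,v in((265,233),(305,223),(250,255),(326,205),(286,230),(292,160))])
E
```

```text
top outer [503.6 130.4] [127.8 241.8] 12.03
top hole [491.8 187.5] [87.3 86.4] 12.02
top hole [515.6  74.9] [87.7 85.4] 12.18
top red [297.3 160.1] 37 z142: [[693.4  91.2 142. ]]
top red [304.7 223.3] 154 z142: [[514.3  74.5 142. ]]
top red [264.8 232.5] 146 z142: [[491.2 186.9 142. ]]
side outer [508.3 105.8] [129.9 297.7] 12.46
side hole [515.   73.1] [84.9 83.9] 12.52
side hole [491.1 184.2] [88.9 86.4] 11.71
side red [277.9 163.6] 136 z142: [[492.4 187.4 142. ]]
side red [290.2 197.1] 206 z142: [[514.9  70.7 142. ]]
side red [364.8 202.1] 421 z142: [[681.4  41.7 142. ]]
depth [np.float32(1392.9266), np.float32(1400.5398), np.float32(1384.0121), np.float32(1539.7518), np.float32(1390.534), np.float32(1405.837)]
```

```bash
python3 - <<'E'
from h import *
s=state();R=Ro.from_quat(s["tcp_rot"]).as_matrix();print(R.round(3))
t=np.array([515.3,74,235.]);print("shift mm",(R.T@(t-s["ee_pos"])).round(1))
a=np.radians(12.1)
for k in range(4):
    b=a+k*np.pi/2;y=np.array([np.cos(b),np.sin(b),0]);x=np.array([0,0,-1.]);G=np.c_[x,y,np.cross(x,y)]
    print(k,np.degrees(Ro.from_matrix(R.T@G).as_rotvec()).round(1))
E
```

```text
[[-0.001  0.33   0.944]
 [-0.001  0.944 -0.33 ]
 [-1.    -0.002 -0.   ]]
shift mm [   7.  -309.3  462. ]
0 [58.6  0.   0.1]
1 [-31.4  -0.    0.1]
2 [-1.214e+02 -1.000e-01  0.000e+00]
3 [1.486e+02 1.000e-01 0.000e+00]
```

Emit:
apply_moves:
  motion:
    - [0.005,-0.309,0.462,-31.4,0,0,0]
    - [0.005,-0.309,0.462,-31.4,0,0,0]
    - [0.005,-0.309,0.462,-31.4,0,0,0]
    - [0.005,-0.309,0.462,-31.4,0,0,0]
    - [0.005,-0.309,0.462,-31.4,0,0,0]
    - [0.005,-0.309,0.462,-31.4,0,0,0]
    - [0.005,-0.309,0.462,-31.4,0,0,0]
    - [0.005,-0.309,0.462,-31.4,0,0,0]
    - [0.005,-0.309,0.462,-31.4,0,0,0]
    - [0.005,-0.309,0.462,-31.4,0,0,0]
    - [0.005,-0.309,0.462,-31.4,0,0,0]
    - [0.005,-0.309,0.462,-31.4,0,0,0]
    - [0.005,-0.309,0.462,-31.4,0,0,0]
    - [0.005,-0.309,0.462,-31.4,0,0,0]
    - [0.005,-0.309,0.462,-31.4,0,0,0]
    - [0.005,-0.309,0.462,-31.4,0,0,0]
  newtons: 40

```text
time: 1.7
ee_pos: [514.7, 75.4, 237.0]
tcp_rot: [-0.076, 0.704, 0.075, 0.703]
wrist_force: [0.1, -0.7, -0.3]
grip_width: -0.0
```

```bash
python3 - <<'E'
from h import *
s=state();print(s["time"],s["ee_pos"],Ro.from_quat(s["tcp_rot"]).as_matrix().round(3),s["wrist_force"],s["grip_width"],s["q"])
im,d=get_image("wrist");cv2.imwrite("pics/w1.png",im)
np.savez("pics/w1.npz",p=s["ee_pos"],r=s["tcp_rot"])
E
```

```text
1.7 [514.68515524  75.37475141 236.98772037] [[-0.001 -0.211  0.977]
 [-0.001  0.977  0.211]
 [-1.    -0.001 -0.001]] [ 0.06681694 -0.67850531 -0.32002314] -0.0004611665841851864 [ 0.00414164  0.27586758 -0.27723331  1.01880265 -0.00122191 -0.20884837]
```

View pics/w1.png

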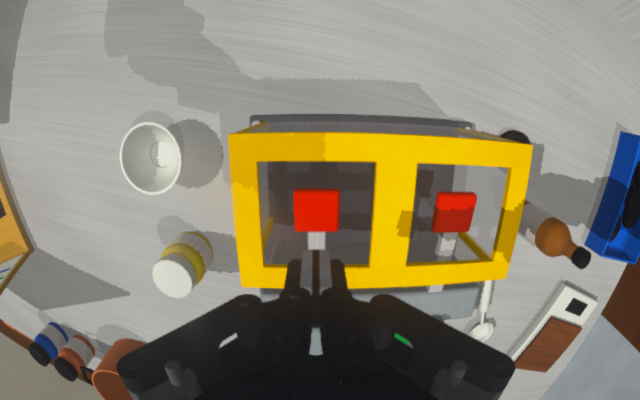

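The wrist view shows the right window (hole about 258–376 × 163–268 px) with its paddle at (316,211) and the shut fingers at (318,255). I measure the window once more from here.

```bash
python3 - <<'E'
from h import *
z=np.load("pics/w1.npz");c=calibration("wrist");T=c["T_tool_cam"];R=Ro.from_quat(z["r"]).as_matrix()
f=200/np.tan(np.radians(c["fov_y"]/2))
def wr(uv,h):
    a=(np.atleast_2d(uv)-[c["cx"],c["cy"]])/f;r=np.linalg.norm(a,axis=1)+1e-9
    d=np.c_[a*(np.sin(r)/r)[:,None],np.cos(r)]@(R@T[:3,:3]).T;o=R@T[:3,3]+z["p"]
    return o+d*((h-o[2])/d[:,2])[:,None]
im=cv2.imread("pics/w1.png");hsv=cv2.cvtColor(im,cv2.COLOR_BGR2HSV)
m=cv2.inRange(hsv,(18,150,90),(32,255,255));m[:,:225]=0;m[:,540:]=0
# outer front corners & inner front/right bars of the top face, hand-read
print(wr([[258,163],[376,163],[415,165],[507,168],[229,133],[532,145],[376,265]],156).round(1))
rm=cv2.inRange(hsv,(0,170,120),(6,255,255));q,l,st,ce=cv2.connectedComponentsWithStats(rm)
for i in range(1,q):
    if st[i,4]>800 and ce[i][1]<240: print("paddle",ce[i].round(1),wr(ce[i],142).round(1),rect(wr(np.argwhere(l==i)[:,::-1],142)))
def loc(P):
    a=np.radians(12.1);C=np.array([515.3,74]);return ((P[:,:2]-C)@np.array([[np.cos(a),-np.sin(a)],[np.sin(a),np.cos(a)]])).round(1)
print("in window axes",loc(wr([[258,163],[376,163],[229,133],[376,265]],156)), "expect (-42.5,-42.5),(-42.5,42.5),(-62.5,-62.5),(42.5,42.5)", "tcp",loc(z["p"][None]))
E
```

```text
[[484.5  27.3 156. ]
 [466.9 108.4 156. ]
 [461.6 137.  156. ]
 [443.8 216.3 156. ]
 [467.3   3.1 156. ]
 [418.6 235.5 156. ]
 [545.6 131.1 156. ]]
paddle [315.9 209.8] [[514.9  75.6 142. ]] ((515.4855346679688, 75.73797607421875), (34.7201042175293, 35.47940444946289), 12.223409652709961)
paddle [453.7 211.2] [[492.3 188.  142. ]] ((492.84759521484375, 188.59130859375), (34.467350006103516, 37.67704772949219), 10.666391372680664)
in window axes [[-39.9 -39.2]
 [-40.1  43.8]
 [-61.8 -59.3]
 [ 41.6  49.5]] expect (-42.5,-42.5),(-42.5,42.5),(-62.5,-62.5),(42.5,42.5) tcp [[-0.3  1.5]]
```

TCP is within about 1 mm of the window centre. Before going down I measure the shut fingers' profile from the wrist depth, to confirm they clear the 85 mm opening.

```bash
python3 - <<'E'
from h import *
im,d=get_image("wrist");c=calibration("wrist");T=c["T_tool_cam"];f=200/np.tan(np.radians(c["fov_y"]/2))
v,u=np.mgrid[:400,:640];a=np.stack([u-c["cx"],v-c["cy"]],-1)/f;r=np.linalg.norm(a,axis=-1)+1e-9
X=np.concatenate([a*(np.tan(r)/r)[...,None],np.ones_like(r)[...,None]],-1)*d[...,None]
P=X@T[:3,:3].T+T[:3,3]
k=(d>0)&(r<1.4)&(P[...,0]<30)&(P[...,0]>-90)&(abs(P[...,1])<90);Q=P[k]
for x in range(-85,25,8):
    q=Q[(Q[:,0]>=x)&(Q[:,0]<x+8)]
    if len(q):print("ahead of TCP",x,x+8,"n",len(q),"y",q[:,1].min().round(),q[:,1].max().round(),"z",q[:,2].min().round(),q[:,2].max().round())
E
```

```text
ahead of TCP -85 -77 n 6332 y -62.0 61.0 z -20.0 3.0
ahead of TCP -77 -69 n 7084 y -62.0 62.0 z -18.0 6.0
ahead of TCP -69 -61 n 5646 y -59.0 58.0 z -18.0 12.0
ahead of TCP -61 -53 n 4221 y -51.0 50.0 z -17.0 12.0
ahead of TCP -53 -45 n 3335 y -46.0 45.0 z -16.0 12.0
ahead of TCP -45 -37 n 3668 y -39.0 38.0 z -14.0 14.0
ahead of TCP -37 -29 n 1526 y -32.0 31.0 z -13.0 13.0
ahead of TCP -29 -21 n 664 y -17.0 17.0 z -12.0 12.0
ahead of TCP -21 -13 n 569 y -14.0 13.0 z -11.0 -5.0
ahead of TCP -13 -5 n 495 y -14.0 13.0 z -11.0 -5.0
ahead of TCP -5 3 n 444 y -14.0 13.0 z -11.0 -5.0
ahead of TCP 3 11 n 173 y -13.0 12.0 z -11.0 -5.0
```

Fingers are ±32 mm wide at frame height at the bottom of the stroke, leaving about 10 mm clearance each side. Going down.

Emit:
apply_moves:
  motion:
    - [0.015,0,0,0,0,0,0]
    - [0.03,0,0,0,0,0,0]
    - [0.045,0,0,0,0,0,0]
    - [0.06,0,0,0,0,0,0]
    - [0.07,0,0,0,0,0,0]
    - [0.076,0,0,0,0,0,0]
    - [0.08,0,0,0,0,0,0]
    - [0.08,0,0,0,0,0,0]
    - [0.08,0,0,0,0,0,0]

```text
time: 2.7
ee_pos: [515.2, 75.2, 157.6]
tcp_rot: [-0.076, 0.703, 0.075, 0.703]
wrist_force: [-0.6, 0.2, 0.3]
grip_width: -0.003
```

Emit:
apply_moves:
  motion:
    - [0.003,0,0,0,0,0,0]
    - [0.006,0,0,0,0,0,0]
    - [0.009,0,0,0,0,0,0]
    - [0.012,0,0,0,0,0,0]
    - [0.015,0,0,0,0,0,0]
    - [0.018,0,0,0,0,0,0]
    - [0.021,0,0,0,0,0,0]
    - [0.021,0,0,0,0,0,0]
    - [0.021,0,0,0,0,0,0]

```text
time: 3.6
ee_pos: [515.6, 75.4, 136.4]
tcp_rot: [-0.075, 0.703, 0.075, 0.703]
wrist_force: [0.1, 0.2, -0.1]
grip_width: 0.002
```

Emit:
apply_moves:
  motion:
    - [0.002,0,0,0,0,0,0]
    - [0.004,0,0,0,0,0,0]
    - [0.006,0,0,0,0,0,0]
    - [0.008,0,0,0,0,0,0]
    - [0.009,0,0,0,0,0,0]
    - [0.01,0,0,0,0,0,0]

```text
time: 4.2
ee_pos: [516.4, 75.5, 130.9]
tcp_rot: [-0.076, 0.702, 0.075, 0.705]
wrist_force: [-15.2, -1.6, 46.1]
grip_width: 0.001
```

Emit:
apply_moves:
  motion:
    - [0.001,0,0,0,0,0,0]
    - [0.002,0,0,0,0,0,0]

```text
time: 4.4
ee_pos: [516.8, 75.6, 131.3]
tcp_rot: [-0.076, 0.701, 0.075, 0.705]
wrist_force: [-9.8, -1.0, 30.4]
grip_width: -0.003
```

Hard stop felt at TCP z ≈ 131 (30–46 N, leaning −x as the lowered paddle's face would). Drawing out straight up to check the paddle height.

Emit:
apply_moves:
  motion:
    - [-0.008,0,0,0,0,0,0]
    - [-0.02,0,0,0,0,0,0]
    - [-0.035,0,0,0,0,0,0]
    - [-0.05,0,0,0,0,0,0]
    - [-0.065,0,0,0,0,0,0]
    - [-0.08,0,0,0,0,0,0]
    - [-0.095,0,0,0,0,0,0]
    - [-0.106,0,0,0,0,0,0]
    - [-0.106,0,0,0,0,0,0]
    - [-0.106,0,0,0,0,0,0]

```text
time: 5.4
ee_pos: [516.0, 75.7, 237.1]
tcp_rot: [-0.076, 0.701, 0.075, 0.705]
wrist_force: [-0.1, 0.9, -0.0]
grip_width: -0.003
```

```bash
cat >> h.py <<'E'
def paddles(name):
    s=state();im,d=get_image("wrist");cv2.imwrite(f"pics/{name}.png",im);print(s["time"],s["ee_pos"].round(1),s["wrist_force"].round(1))
    c=calibration("wrist");T=c["T_tool_cam"];f=200/np.tan(np.radians(c["fov_y"]/2));R=Ro.from_quat(s["tcp_rot"]).as_matrix()
    v,u=np.mgrid[:400,:640];a=np.stack([u-c["cx"],v-c["cy"]],-1)/f;r=np.linalg.norm(a,axis=-1)+1e-9
    P=(np.concatenate([a*(np.tan(r)/r)[...,None],np.ones_like(r)[...,None]],-1)*d[...,None])@(R@T[:3,:3]).T+R@T[:3,3]+s["ee_pos"]
    hsv=cv2.cvtColor(im,cv2.COLOR_BGR2HSV)
    q,l,st,ce=cv2.connectedComponentsWithStats(cv2.inRange(hsv,(0,170,100),(6,255,255)))
    for i in range(1,q):
        if st[i,4]>500 and ce[i][1]<250:
            Q=P[cv2.erode((l==i).astype(np.uint8),np.ones((5,5)))>0];Q=Q[Q[:,2]>Q[:,2].max()-12]
            co=np.linalg.lstsq(np.c_[Q[:,:2]-Q[:,:2].mean(0),np.ones(len(Q))],Q[:,2],rcond=None)[0]
            a_=np.radians(12.1);print("paddle",ce[i].round(),Q.mean(0).round(1),"slope along press x",round(co[0]*np.cos(a_)+co[1]*np.sin(a_),3))
    for uv in((395,200),(320,148)):print("frame top",P[uv[1],uv[0]].round(1))
E
python3 -c "from h import *;paddles('w2')"
```

```text
5.4 [516.   75.7 237.1] [-0.1  0.9 -0. ]
paddle [317. 199.] [436.   58.5 367.3] slope along press x -0.0
paddle [454. 209.] [436.   58.5 367.3] slope along press x -0.0
frame top [492.4 130.2 155.4]
frame top [467.4  68.  155.3]
```

View pics/w2.png

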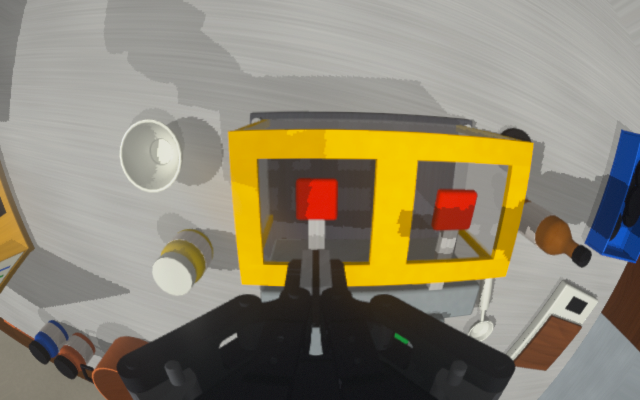

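The right paddle is now lower (317,199), left unchanged (454,209). Zero-depth pixels spoiled the fit; I exclude them.

```bash
sed -i 's/Q=P\[cv2.erode((l==i).astype(np.uint8),np.ones((5,5)))>0\]/Q=P[(cv2.erode((l==i).astype(np.uint8),np.ones((5,5)))>0)\&(d>0)]/' h.py; python3 -c "from h import *;paddles('w3')"
```

```text
5.45 [515.8  75.7 236.7] [1.1 0.7 0.2]
paddle [316. 199.] [515.4  76.1 118.9] slope along press x 0.141
paddle [454. 209.] [491.3 185.9 145.8] slope along press x -0.107
frame top [491.8 130.  155.7]
frame top [466.8  68.  156. ]
```

```bash
python3 - <<'E'
from h import *
im,_=get_image("side");o=cv2.imread("pics/side0.png")
for nm,lo,hi in(("red",(0,170,90),(6,255,255)),("green",(50,120,40),(80,255,255))):
    for I in(o,im):
        m=cv2.inRange(cv2.cvtColor(I,cv2.COLOR_BGR2HSV),lo,hi)[130:240,325:400];M=cv2.moments(m,True);print(nm,M["m00"],round(M["m10"]/M["m00"]+325,1),round(M["m01"]/M["m00"]+130,1))
sign_off();print(state()["time"])
E
```

```text
red 421.0 364.8 202.1
red 369.0 364.6 203.2
green 274.0 348.5 168.0
green 270.0 348.5 167.9
the job is handed in; nothing more can be done
the job is handed in; nothing more can be done
```

I pressed the lever of the red jar's station (the right one) down to its stop with the shut fingertips. I then drew straight back up, to about 70 mm above the guard frame, and handed the job in at about 5.5 s. `sign_off` gives no verdict.

**Pressed lever:** I felt a hard stop of 30–46 N, where the lever itself needs only about 4 N. Afterwards the right paddle's face leaned +0.141 rad, which is what a fully lowered lever (0.28 rad) should show.

**Other lever:** the left paddle's face leans −0.107 rad, so that lever is at about 0.03 rad, still up.

**Jars and other objects:** the jars' colour centres in the side view moved by about 1 pixel at most. The wrist pictures before and after show no visible change in the mustard jar, bowl or spoon. I did not measure the loose objects.

**Guard frame:** the fingers had about 10 mm to spare on each side of the opening, and I saw no sign of contact.

**One disagreement:** both paddles measured about 5–7 mm higher than the heights given (right 118.9 mm against 114 mm). The finger stop height also came out about 5 mm high. Read alone, 118.9 mm would put the lever near 0.23 rad, short of the required 0.25. I relied on the slope and the hard stop, since the same offset on both paddles suggests a height bias and not an incomplete stroke.

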